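Sort the parts of an opened battery pack

ROBOT

A 6-joint arm with a two-finger parallel gripper is mounted at the origin on the work surface. World frame = base frame: x ahead of the robot, y to its left, z up, the work surface at z = 0. Lengths are in m, angles in rad, forces in N, time in s.
With the tool pointing down it reaches from about 0.275 to 0.85 m from the base axis. Payload 19 kg.
Tool frame: the origin (TCP) lies midway between the tips of the shut fingers; the grasp point (between the pads) lies 19 mm behind it; z points along the fingers, y is the line along which they close (so a half turn about z gives the same grasp; the last joint's range is limited). The gripper opens to 85 mm and grips with 20 to 120 N. Pads are 22 mm wide; open, the fingers measure 114 mm over their backs; the gripper's body (76 mm by 85 mm) begins 54 mm behind the grasp point. The pads swing forward as they close: fully open they stand 13 mm farther back than shut.
Start: joints at [1.194, 0.15, 1.437, -0, 1.554, -0.134], TCP at [0.138, 0.558, 0.208] pointing down, gripper open.
Joint ranges: [-2.8, 2.8], [-0.68, 2.1], [0.12, 2.68], [-1.39, 4.53], [0.16, 2.79], [-2.81, 2.81]. Speed limits (rad/s): [1.89, 1.89, 2.22, 3.01, 3.01, 3.01].

INTERFACE

Orientations are given as [roll, pitch, yaw] about the fixed x, y, z axes, in that order (R = Rz(yaw) Ry(pitch) Rx(roll)).
In Python, from rig import robot, jaws, read_state, optics gives the robot as it stands. Calls block until the motion is done:
- robot.goto(position, orientation): joint-space move of the TCP to a pose.
- robot.movel(position, attitude=None, velocity=0.15): straight line of the TCP; attitude=None keeps the orientation; velocity is the mean speed in m/s.
- robot.movej(angles): joint-space move.
- jaws.ungrasp() and jaws.close(): open the fingers fully, or close them until they stop; the grip force is fixed at half the most.
- robot.pause(seconds).
- robot.ik(position, orientation): joint angles nearest the present ones, or None.
- read_state(): the state.
- optics.capture(name): name is "side" or "top"; returns a dict with "frame" (400x640x3 uint8, red, green, blue), "mtx" (3x3 intrinsics, pixels), "R" (3x3) and "t" (3): a world point X has camera coordinates R X + t. Camera axes: x right, y down, z forward; pixel columns grow to the right and rows downward; lengths in m; the calibration is good to about 2 mm. A picture is of the moment at which its call begins. There is no depth.
A pose or a line that the arm cannot do raises robot.IKError and nothing moves.
- robot.sign_off(): hands the job in; it is judged then, once.
The state is a dict: "clock": time; "joint_pos": joint angles; "joint_vel": joint speeds; "joint_torque": joint torques, N m; "tool_pos": TCP position; "tcp_rot": TCP orientation; "ft_force": force on the tool from outside, world axes, zero at the start; "ft_torque": the same for the moment, N m; "width": opening from 0.0 (shut) to 1.0 (fully open); "grip_force": force on a finger pad.
Only numpy, scipy, OpenCV 4.12 (cv2) and the standard library are available. Lean on these libraries where they do the work, as an engineer would, in place of code of your own. Each camera call takes 0.05 s, during which the arm holds its last target. There are 200 camera calls.

TASK

Sort the parts from the opened battery pack into the trays: the failed cell (red label) into the red tray first, before anything else is carried off, then, in any order, both good cells (green labels) into the green tray and the copper link and the orange cover into the blue tray. Keep the cells upright all the way and set them down gently on the tray's floor, never dropping them; leave the link and the cover lying flat on the floor of their tray beside each other, right way up as they are now. Leave the yellow meter and the nut cup where they are.

Things in the scene. Friction and masses are not known exactly. Their poses are not given: they have to be found in the camera images.
- cell_failed: Failed battery cell: grey upright block 66 x 26 x 64 mm (x, y, z), about 0.24 kg, two metal terminal studs 12 mm wide and 4 mm high on top at x = +-26 mm; on its top and upper broad sides a 36 mm wide red label, with a white cross on top. Stands on the bench. Origin: centre of its underside; x along its 66 mm length, y across its 26 mm thickness, z up
- cell_good_1: Good battery cell: grey upright block 66 x 26 x 64 mm (x, y, z), about 0.24 kg, two metal terminal studs 12 mm wide and 4 mm high on top at x = +-26 mm; on its top and upper broad sides a 36 mm wide green label, with one white dot on top. Stands on the bench. Origin: centre of its underside; x along its 66 mm length, y across its 26 mm thickness, z up
- cell_good_2: Good battery cell: grey upright block 66 x 26 x 64 mm (x, y, z), about 0.24 kg, two metal terminal studs 12 mm wide and 4 mm high on top at x = +-26 mm; on its top and upper broad sides a 36 mm wide green label, with two white dots on top. Stands on the bench. Origin: centre of its underside; x along its 66 mm length, y across its 26 mm thickness, z up
- copper_link: copper busbar link, a flat bar 80 x 20 x 10 mm (x, y, z), about 0.14 kg, with two dark hole marks, lying flat. Origin: centre of its underside; x along its length, y across its 20 mm width, z up
- orange_cover: orange plastic busbar cover, a channel 80 x 24 x 22 mm (x, y, z), about 0.05 kg, lying open side down, with black ribs on top; its side walls are rigid. Origin: centre of its underside; x along its length, y across its 24 mm width, z up
- tray_red: Red open plastic tray, fixed to the bench, 120 x 160 x 30 mm outside (x, y, z), walls and floor 4 mm thick (inside 112 x 152 mm, 26 mm deep). Origin: centre of its underside; x along its short side, y along its long side, z up
- tray_green: Green open plastic tray, fixed to the bench, 120 x 160 x 30 mm outside (x, y, z), walls and floor 4 mm thick (inside 112 x 152 mm, 26 mm deep). Origin: centre of its underside; x along its short side, y along its long side, z up
- tray_blue: Blue open plastic tray, fixed to the bench, 120 x 160 x 30 mm outside (x, y, z), walls and floor 4 mm thick (inside 112 x 152 mm, 26 mm deep). Origin: centre of its underside; x along its short side, y along its long side, z up
- meter: bystander: yellow hand-held test meter, 150 x 78 mm, 44 mm high, lying loose on the bench. Origin: centre of its underside; x along its length
- nut_cup: bystander: round steel cup with nuts in it, 84 mm wide, 45 mm high, loose. Origin: centre of its underside
Mind the look-alikes: they are no part of the job. What is shaped like the cell_failed but pink is not meant.

How it is judged:
By the outcome, as a careful person would: the job done as asked, in the order asked, and still so for the second after the job is handed in, with the robot touching nothing.
It also fails if it takes over 136 s, if anything falls off the work surface, if the arm or the gripper's body presses on something with over 40 N, if the wrist force passes 120 N, or if a joint passes its speed limit or range.

## Working session

There is one attempt and no reset: what is moved stays moved. The work goes in short steps, each a Python script; the robot and the scene stay as the last script left them, time stands still between calls to the robot, and variables do not carry over. Pictures are saved under pics/ and viewed, at most 14 in all, crops included, and the job is handed in when it is done.

```bash
ls; mkdir -p pics; python3 - <<'E'
from rig import robot,jaws,read_state,optics
import cv2,numpy as np
for n in("top","side"):
    d=optics.capture(n);cv2.imwrite(f"pics/{n}0.png",d["frame"][:,:,::-1]);np.savez(f"{n}0.npz",**d)
    print(n,d["mtx"].round(1).tolist(),(-d["R"].T@d["t"]).round(3),d["R"].round(3).tolist())
s=read_state();print(s["clock"],s["tool_pos"],s["tcp_rot"],s["width"],s["ft_force"])
E
```

```text
pics
top [[473.2, 0.0, 322.8], [0.0, 473.2, 192.7], [0.0, 0.0, 1.0]] [ 0.285 -0.021  1.16 ] [[-0.016, -1.0, -0.018], [-0.983, 0.02, -0.185], [0.185, 0.015, -0.983]]
side [[514.0, 0.0, 328.7], [0.0, 514.0, 194.9], [0.0, 0.0, 1.0]] [-0.222 -0.759  0.897] [[0.736, -0.677, -0.002], [-0.432, -0.467, -0.772], [0.522, 0.569, -0.636]]
0.1 [0.13815489 0.55790404 0.20794119] [-3.14050199e+00 -1.65279169e-04  2.89881175e+00] 0.9993319466508355 [-0.32460926 -0.43638393 -0.13068456]
```

View pics/top0.png

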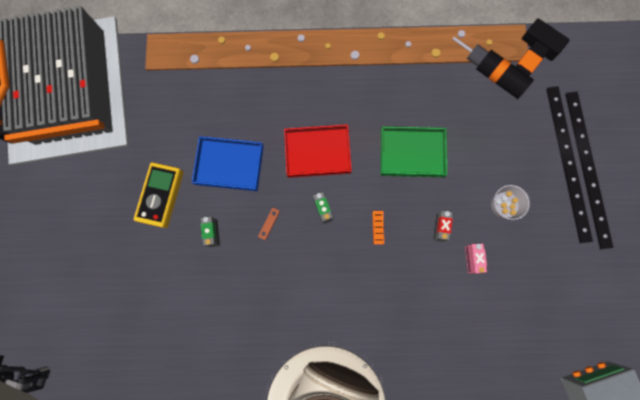

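View pics/side0.png

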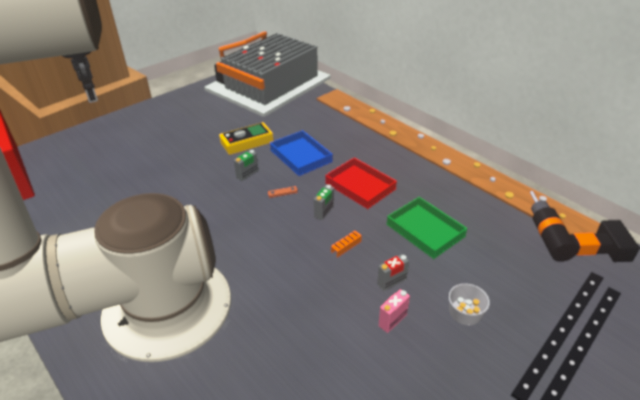

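```bash
python3 - <<'E'
import cv2,numpy as np
a=np.load("top0.npz")["frame"];b=np.load("side0.npz")["frame"]
def c(im,x,y,w=40,s=6.5):return cv2.resize(im[y-w//2:y+w//2,x-w//2:x+w//2],(260,260),interpolation=cv2.INTER_CUBIC)
r1=np.hstack([c(a,209,231),c(a,322,207),c(a,445,225)])
r2=np.hstack([c(a,477,258),c(b,393,268,),c(b,395,308)])
cv2.imwrite("pics/crop1.png",np.vstack([r1,r2])[:,:,::-1])
E
```

```text
(no output)
```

View pics/crop1.png

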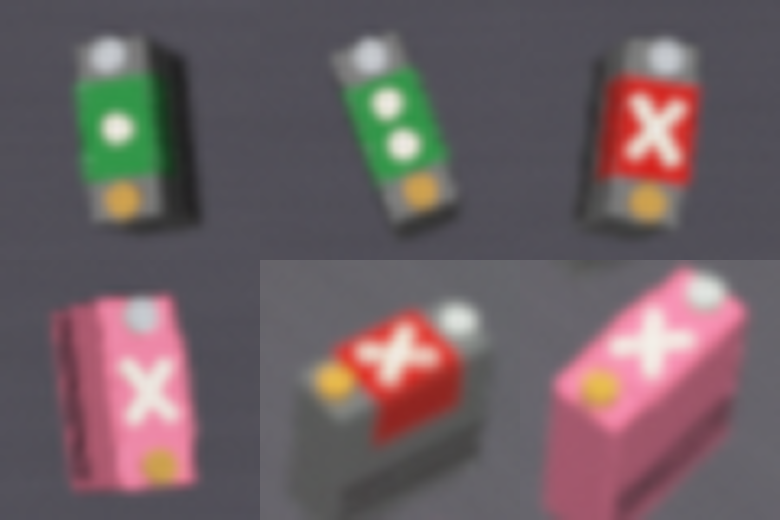

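The crop shows the candidates. Top view (445,225) has a grey body with a red label and white cross, so it is the failed cell. Top view (477,258) is pink all over, so it is the look-alike. Good cell 1 (one dot) is at (209,231) and good cell 2 (two dots) is at (322,207). Each cell has a silver stud at its upper end and a gold one at its lower end, which I'll use to locate it.

```bash
cat > vis.py <<'E'
import cv2,numpy as np
def ray(d,uv,z):
    C=-d["R"].T@d["t"]; v=d["R"].T@np.linalg.inv(d["mtx"])@np.array([*uv,1.]); return (C+v*(z-C[2])/v[2])[:2]
def proj(d,X):
    p=d["mtx"]@(d["R"]@np.asarray(X,float)+d["t"]); return p[:2]/p[2]
def blobs(d,box,lo,hi,amin=4,s=4):
    """colour blobs in box (x0,y0,x1,y1): list of (area, centroid, contour) in full-image pixels"""
    x0,y0,x1,y1=box
    im=cv2.resize(d["frame"][y0:y1,x0:x1],None,fx=s,fy=s,interpolation=cv2.INTER_CUBIC)
    m=cv2.inRange(cv2.cvtColor(im,cv2.COLOR_RGB2HSV),np.array(lo),np.array(hi))
    out=[]
    for c in cv2.findContours(m,cv2.RETR_EXTERNAL,cv2.CHAIN_APPROX_NONE)[0]:
        M=cv2.moments(c)
        if M["m00"]/s/s<amin: continue
        f=lambda p:(np.asarray(p,float)+.5)/s-.5+[x0,y0]
        out.append((M["m00"]/s/s,f([M["m10"]/M["m00"],M["m01"]/M["m00"]]),f(c[:,0])))
    return sorted(out,key=lambda b:-b[0])
GOLD=((12,100,120),(26,255,255)); WHITE=((0,0,165),(180,60,255))
E
python3 - <<'E'
from vis import *
T=np.load("top0.npz");S=np.load("side0.npz");T=dict(T);S=dict(S)
for n,(x,y) in dict(good1=(209,231),good2=(322,207),failed=(445,225)).items():
    bx=(x-20,y-20,x+20,y+20)
    g=blobs(T,bx,*GOLD);w=blobs(T,bx,*WHITE);ws=min(w,key=lambda b:b[1][1])
    G=ray(T,g[0][1],.068);W=ray(T,ws[1],.068);c=(G+W)/2
    print(n,"c",c.round(4),"len",np.linalg.norm(G-W).round(4),"yaw",np.degrees(np.arctan2(*(W-G)[::-1])).round(1),"side px",proj(S,[*W,.068]).round(1),proj(S,[*G,.068]).round(1),g[0][1].round(1),[ (round(b[0]),b[1].round(1).tolist()) for b in w])
for n,(x,y) in dict(good1=(246,163),good2=(325,201),failed=(393,268)).items():
    bx=(x-20,y-20,x+20,y+20)
    print("side",n,[(round(b[0]),b[1].round(1).tolist()) for b in blobs(S,bx,*GOLD)[:2]],[(round(b[0]),b[1].round(1).tolist()) for b in blobs(S,bx,*WHITE)[:3]])
# flat things & trays
def rect(d,box,lo,hi,z):
    b=blobs(d,box,lo,hi,20)[0]; P=np.array([ray(d,p,z) for p in b[2]],np.float32)
    (c,s,a)=cv2.minAreaRect(P); B=cv2.boxPoints((c,s,a)); e=max((B[1]-B[0],B[2]-B[1]),key=np.linalg.norm)
    return np.round(c,4),np.round(s,4),np.degrees(np.arctan2(e[1],e[0])).round(1)%180
print("link",rect(T,(250,200,290,245),(0,70,70),(18,255,255),.01))
print("cover",rect(T,(360,200,400,250),(3,150,100),(20,255,255),.022))
print("blue",rect(T,(185,125,275,200),(100,120,40),(125,255,255),.03))
print("red",rect(T,(275,115,362,185),(172,120,40),(180,255,255),.03),rect(T,(275,115,362,185),(0,120,40),(8,255,255),.03))
print("green",rect(T,(370,115,460,185),(50,100,30),(85,255,255),.03))
print("meter",rect(T,(125,155,190,235),(20,100,60),(35,255,255),.044))
E
```

```text
good1 c [0.4071 0.2674] len 0.0524 yaw 7.7 side px [253.2 151.1] [239.5 159.4] [207.5 241.4] [(17, [205.2, 219.2]), (15, [206.5, 230.3])]
good2 c [ 0.4598 -0.0034] len 0.0521 yaw 19.4 side px [330.2 186.3] [320.6 197.7] [326.3 216. ] [(16, [323.7, 208.8]), (16, [318.6, 195.4]), (15, [321.1, 202.5])]
failed c [ 0.4101 -0.2871] len 0.0517 yaw -10.8 side px [405.3 257.2] [386.5 266.4] [444.2 235.5] [(29, [445.4, 224.5]), (17, [447.0, 213.6])]
side good1 [(276, [240.5, 146.8]), (9, [237.6, 159.5])] [(10, [251.2, 151.2]), (4, [244.6, 155.4])]
side good2 [(12, [318.5, 197.9])] [(16, [323.5, 192.2]), (16, [328.1, 186.5])]
side failed [(24, [384.2, 266.3])] [(23, [402.7, 257.1]), (22, [393.1, 262.1])]
link (array([0.4279, 0.1304]), array([0.0231, 0.0824]), np.float32(153.4))
cover (array([ 0.4124, -0.1354]), array([0.0264, 0.0812]), np.float32(179.5))
blue (array([0.5776, 0.2305]), array([0.1656, 0.1255]), np.float32(82.9))
red (array([0.605, 0.008]), array([0.1274, 0.1623]), np.float32(92.7)) (array([0.6046, 0.0078]), array([0.1244, 0.1587]), np.float32(92.7))
green (array([ 0.5978, -0.2291]), array([0.1633, 0.126 ]), np.float32(87.4))
meter (array([0.4989, 0.3929]), array([0.0879, 0.1502]), np.float32(166.1))
```

```bash
cat > act.py <<'E'
from rig import robot,jaws,read_state,optics
import numpy as np
rad=np.radians
def tray(c,yaw,off):
    a=rad(yaw);return np.array(c)+[np.cos(a)*off[0]-np.sin(a)*off[1],np.sin(a)*off[0]+np.cos(a)*off[1]]
def rpy(yaw):return [np.pi,0,rad(yaw)]
def pick(xy,yaw,z,up):
    robot.goto([*xy,max(.13,z+.1)],rpy(yaw)); robot.movel([*xy,z],velocity=.12)
    jaws.close(); s=read_state(); print("grip",round(s["width"],3),round(s["grip_force"],1),"z",s["tool_pos"].round(4) if hasattr(s["tool_pos"],"round") else s["tool_pos"])
    robot.movel([*xy,z+up],velocity=.12); s=read_state(); print("held",round(s["width"],3),round(s["grip_force"],1),round(s["clock"],1))
def place(xy,yaw,z,up,v=.2):
    """z: tool height at which the part should meet the floor"""
    robot.movel([*xy,z+up],rpy(yaw),velocity=v); robot.movel([*xy,z+.012],velocity=.1); robot.movel([*xy,z+.002],velocity=.03)
    robot.pause(.2); f0=read_state()["ft_force"][2]; h=z+.002
    while h>z-.003:
        h-=.0005; robot.movel([*xy,h],velocity=.01); df=read_state()["ft_force"][2]-f0
        if df>2.5: break
    print("down at",round(h-z,4),"df",round(df,1))
def release(xy,z,up):
    jaws.ungrasp(); robot.movel([*xy,z+up],velocity=.15); print("clock",round(read_state()["clock"],1))
def snap(n,p):
    import cv2
    d=optics.capture(n);cv2.imwrite(f"pics/{p}.png",d["frame"][:,:,::-1]);np.savez(f"{p}.npz",**d)
RED=((.6046,.0078),2.7);GREEN=((.5978,-.2291),-2.6);BLUE=((.5776,.2305),-7.1)
E
python3 - <<'E'
from act import *
pick((.4101,-.2871),-10.8,.031,.09)
p=tray(*RED,(0,0)); place(p,2.7,.035,.086)
E
```

```text
grip 0.281 59.1 z [ 0.4102 -0.2871  0.0314]
held 0.279 58.9 5.7
down at 0.0 df 7.7
```

```bash
python3 - <<'E'
from act import *
release(tray(*RED,(0,0)),.035,.1)
pick((.4598,-.0034),19.4,.031,.09)
snap("side","s1");snap("top","t1")
import cv2
a=cv2.imread("pics/s1.png")[100:340,180:500];b=cv2.imread("pics/t1.png")[100:280,150:470]
cv2.imwrite("pics/c2.png",np.vstack([cv2.resize(a,None,fx=1.4,fy=1.4),cv2.resize(b,None,fx=1.4,fy=1.4)]))
E
```

```text
clock 11.6
grip 0.284 58.8 z [ 0.4599 -0.0034  0.0314]
held 0.283 58.9 14.7
```

View pics/c2.png

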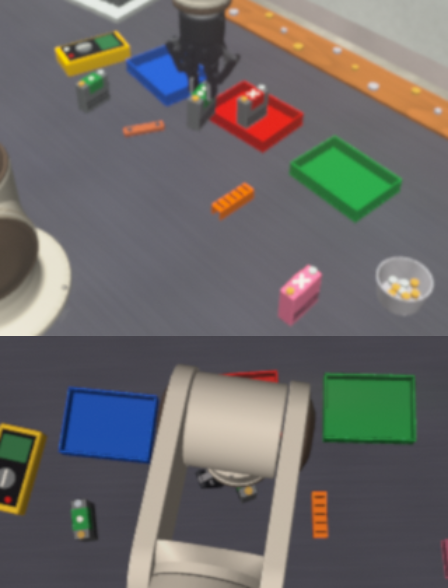

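The side crop shows the failed cell upright in the red tray, at crop (252,105), and good cell 2 held upright at (200,105). Next are both good cells.

```bash
python3 - <<'E'
from act import *
p=tray(*GREEN,(0,-40e-3)); place(p,-2.6,.035,.086); release(p,.035,.1)
pick((.4071,.2674),7.7,.031,.095)
p=tray(*GREEN,(0,40e-3)); place(p,-2.6,.035,.091,.25); release(p,.035,.1)
# hover over the link, clear of the views of the trays, and look
robot.goto([.4279,.1304,.13],rpy(-26.6))
snap("side","s2");snap("top","t2")
import cv2
a=cv2.imread("pics/s2.png")[100:340,180:500];b=cv2.imread("pics/t2.png")[100:280,150:470]
cv2.imwrite("pics/c3.png",np.vstack([cv2.resize(a,None,fx=1.4,fy=1.4),cv2.resize(b,None,fx=1.4,fy=1.4)]))
E
```

```text
down at 0.0 df 7.2
clock 20.5
grip 0.283 58.9 z [0.4073 0.2675 0.0314]
held 0.283 58.9 25.0
down at 0.0 df 8.6
clock 31.2
```

View pics/c3.png

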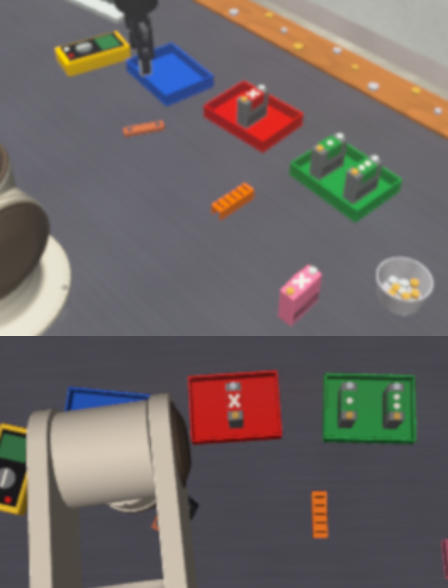

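All three cells stand upright in their trays: failed at crop (234,403), good at (348,403) and (395,403). Next is the link.

```bash
python3 - <<'E'
from act import *
pick((.4279,.1304),-26.6,.003,.08)
s=read_state();print(s["ft_force"])
snap("side","s3")
import cv2
cv2.imwrite("pics/c4.png",cv2.resize(cv2.imread("pics/s3.png")[100:240,200:400],None,fx=3,fy=3))
E
```

```text
grip -0.002 0.0 z [0.4279 0.1304 0.003 ]
held 0.001 0.0 35.7
[-0.65054095 -0.2242987   0.01643086]
```

View pics/c4.png

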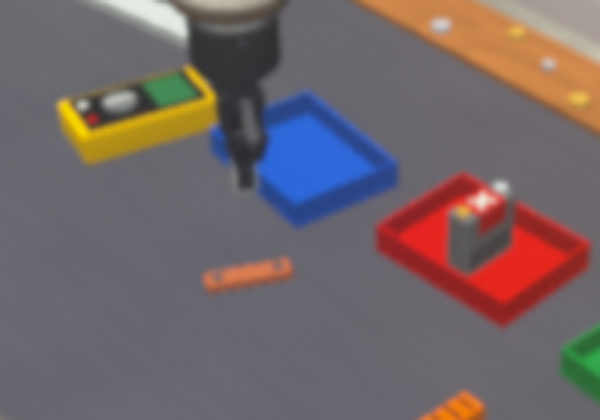

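```bash
python3 - <<'E'
from vis import *
for n in("side0.npz","s2.npz","s3.npz"):
    d=dict(np.load(n));b=blobs(d,(255,170,310,205),(0,70,90),(18,255,255),20)
    P=np.array([ray(d,p,.01) for p in b[0][2]],np.float32);(c,s,a)=cv2.minAreaRect(P);B=cv2.boxPoints((c,s,a));e=max((B[1]-B[0],B[2]-B[1]),key=np.linalg.norm)
    print(n,b[0][0],b[0][1].round(1),np.round(c,4),np.round(s,4),np.degrees(np.arctan2(e[1],e[0])))
    print(proj(d,[.4279,.1304,.01]))
E
```

```text
side0.npz 219.09375 [282.3 191.4] [0.4229 0.1317] [0.0342 0.0841] -26.536268
[284.11202002 190.70483603]
s2.npz 218.46875 [282.3 191.4] [0.4229 0.1318] [0.0341 0.0841] -26.656523
[284.11202002 190.70483603]
s3.npz 219.15625 [282.2 191.4] [0.4229 0.1317] [0.0342 0.0841] -26.480818
[284.11202002 190.70483603]
```

The link at side px (282,191) has not moved, so the fingers shut without touching it. I'll measure the real height of the shut fingertips by probing the bare bench gently.

```bash
python3 - <<'E'
from act import *
p=[.36,.17]
robot.movel([*p,.08],velocity=.2); robot.movel([*p,.008],velocity=.12); robot.pause(.2); f0=read_state()["ft_force"][2]
h=.008
while h>-.014:
    h-=.001; robot.movel([*p,h],velocity=.02); s=read_state(); df=s["ft_force"][2]-f0
    if df>3: break
print(h,df,s["tool_pos"],s["width"],s["clock"])
robot.movel([*p,.02],velocity=.1)
E
```

```text
-0.014000000000000005 0.6905023364434388 [ 0.35996608  0.16999377 -0.0140547 ] -0.0002592486614832669 42.775
```

```bash
python3 - <<'E'
from act import *
import cv2
p=[.36,.17]
robot.movel([*p,-.013],velocity=.1); robot.pause(.2); f0=read_state()["ft_force"][2]
h=-.013
while h>-.03:
    h-=.001; robot.movel([*p,h],velocity=.02); s=read_state(); df=s["ft_force"][2]-f0
    if df>3: break
print(h,df,s["tool_pos"],s["width"],s["clock"],s["joint_pos"])
snap("side","s4")
robot.movel([*p,.02],velocity=.1)
d=np.load("s4.npz");from vis import proj
print(proj(d,[*p,h]),proj(d,[*p,0]))
cv2.imwrite("pics/c5.png",cv2.resize(cv2.imread("pics/s4.png")[120:240,180:340],None,fx=4,fy=4))
E
```

```text
-0.023000000000000007 6.954730449015542 [ 0.36015667  0.17005888 -0.02276177] -0.00018685279485562708 46.45 [ 2.47103038e-01 -5.30545463e-03  2.11210946e+00  1.55463981e-06
  1.03447175e+00  2.28209594e+00]
[256.54320114 203.88171275] [255.77684413 197.47152723]
```

View pics/c5.png

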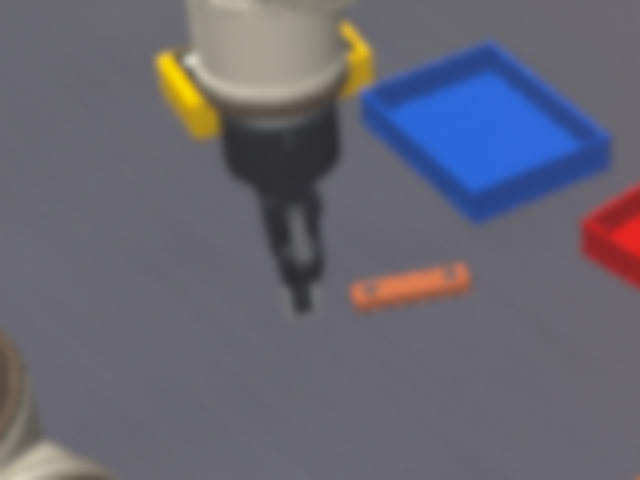

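The shut tips touch the bench at a reported TCP z of -22.5 mm, so the real tips sit about 22 mm above the reported TCP. I'll correct the heights for that.

```bash
python3 - <<'E'
from act import *
jaws.ungrasp()
pick((.4269,.131),-26.6,-.020,.08)
s=read_state()
if s["width"]>.1:
    p=tray(*BLUE,(0,.014)); place(p,-7.1,-.016,.07)
    release(p,-.016,.1)
    robot.goto([.4124,-.1354,.13],rpy(0))
snap("side","s5");snap("top","t5")
import cv2
a=cv2.imread("pics/s5.png")[100:300,200:480];b=cv2.imread("pics/t5.png")[100:280,150:430]
cv2.imwrite("pics/c6.png",np.vstack([cv2.resize(a,None,fx=1.5,fy=1.5),cv2.resize(b,None,fx=1.5,fy=1.5)]))
E
```

```text
grip 0.207 58.9 z [ 0.427   0.131  -0.0196]
held 0.208 58.7 51.3
down at 0.0 df 9.0
clock 56.3
```

View pics/c6.png

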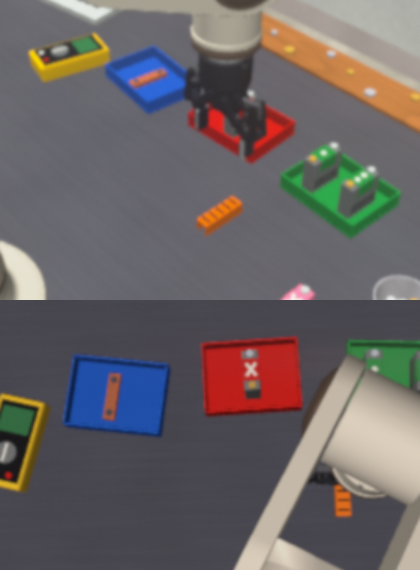

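The link lies flat in the blue tray at crop (111,396), with room to its right for the cover.

```bash
python3 - <<'E'
from act import *
pick((.4124,-.1354),-.5,-.009,.1)
s=read_state()
if s["width"]>.1:
    p=tray(*BLUE,(0,-.018)); place(p,-7.1,-.005,.096)
    release(p,-.005,.1)
    robot.goto([.35,-.1,.25],rpy(0))
snap("side","s6");snap("top","t6")
import cv2
a=cv2.imread("pics/s6.png")[100:300,200:480];b=cv2.imread("pics/t6.png")[100:280,150:430]
cv2.imwrite("pics/c7.png",np.vstack([cv2.resize(a,None,fx=1.5,fy=1.5),cv2.resize(b,None,fx=1.5,fy=1.5)]))
E
```

```text
grip 0.256 59.2 z [ 0.4126 -0.1355 -0.0086]
held 0.259 58.8 61.1
down at -0.0 df 5.2
clock 67.3
```

View pics/c7.png

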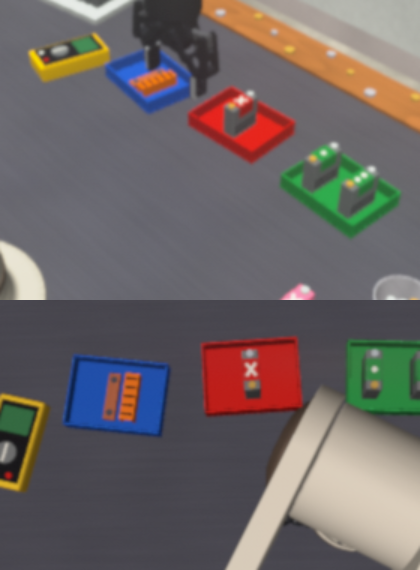

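The cover lies flat at crop (129,396) beside the link at (111,396), with a small gap between them. The cells are upright in their trays, the meter is unmoved, and the arm is clear.

```bash
python3 -c "
from rig import robot
print(robot.sign_off())"
```

```text
the job is handed in; nothing more can be done
None
```

I sorted all five parts as asked, failed cell first, and handed the job in with about 70 of the 136 s used; the last pictures show the cells upright and the link and cover flat side by side, but sign-off returned no verdict.

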